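Centre the caseback die on the bench anvil

ROBOT

A 6-joint arm with a two-finger parallel gripper is mounted at the origin on the work surface. World frame = base frame: x ahead of the robot, y to its left, z up, the work surface at z = 0. Lengths are in m, angles in degrees, forces in N, time in s.
With the tool pointing down it reaches from about 0.325 to 0.775 m from the base axis. Payload 9.3 kg.
Tool frame: the origin (TCP) lies at the very end of the fingers, on their centre line; the grasp point (between the pads) lies 19 mm behind it (bot.pinch_z is the z of the grasp point in the tool frame, in m); z points along the fingers, y is the line along which they close (so a half turn about z gives the same grasp; the last joint's range is limited). The gripper opens to 85 mm and grips with 20 to 120 N. Pads are 22 mm wide; open, the fingers measure 114 mm over their backs; the gripper's body (76 mm by 85 mm) begins 54 mm behind the grasp point. The pads swing forward as they close: fully open they stand 13 mm farther back than shut.
Start: joints at [68.09, 14.817, 1.232, 76.415, 0, 81.257], TCP at [0.125, 0.536, 0.231] pointing down, gripper open.
Joint ranges: [-174.27, 174.27], [-52.1, 104.24], [-59.71, 78.15], [-110.17, 111.67], [-87.03, 83.33], [-180, 180]. Speed limits (degrees/s): [127.2, 127.2, 159.86, 180, 180, 180].

INTERFACE

Orientations are given as a 3x3 rotation matrix whose columns are the frame's x, y, z axes.
In Python, from plant import bot, viewer gives the robot as it stands.
- The arm moves only by the tool send_rows, never from a script. Its argument "plan" is a list of rows, each a list of 3 entries, a list of its own where there are three numbers: the turn, a rotation vector about the tool's x, y, z as a fraction of full scale, then the shift along the tool's x, y, z as a fraction of full scale, then the gripper command: -1 is shut, 1 is fully open, values between are in proportion. In form: [[[rx, ry, rz], [dx, dy, dz], grip], ...]. A call has 1 to 12 rows; each row is the pose to reach, as a shift and turn from the pose commanded when the call began, along the tool's axes at that moment, turning the shorter way round; what a row does not reach only later rows make up. Full scale, the value 1, is 0.08 m for a shift and 2 pi rad for a turn. A row lasts 1/12 s, in which the tool goes at most 41.7 mm and 7.16 degrees, less where a joint would pass 70% of its speed; a pose out of reach is approached as far as the arm can. A call with a number of a shift or a turn outside -1 to 1 is refused whole. A call with a gripper value outside its range is refused whole. The fingers move at their own pace and stop on an object; the grip force is fixed at half the most. Time passes only in rows, so rows that repeat a pose let the fingers close. It gives the time, the measured TCP pose, the force, the opening and the grip force at its end, in the units of the state.
- bot.sense(): the state, without advancing time (a new reading comes with each control period).
- viewer.read_camera(name): name is "scene" or "side" or "wrist"; returns (picture, depth): 480x640x3 uint8, red, green, blue; 480x640 float32, m along the optical axis (not along the pixel's ray), 0 where there is no reading.
- viewer.get_calibration(name): a dict with "vertical_fov" (degrees; the focal length in pixels is half the picture's height over the tangent of half this angle, whatever the lens; pixels are square), "cx", "cy" (the principal point, pixels), "D" ([k1, k2, p1, p2, k3] as OpenCV has them; the pictures are not rectified), "eye" and "rotation" of the camera in the world; the wrist camera has in their place "tool_from_camera" (4x4, takes a point from camera to tool coordinates, whose origin is the TCP and whose axes are the flange's). Camera axes: x right, y down, z forward; pixel columns grow to the right and rows downward; lengths in m; the calibration is good to about 2 mm. A picture is of the moment at which its call begins: read the wrist's pose just before it. get_calibration takes no time and is no camera call.
- bot.hand_in(): hands the job in; it is judged then, once.
The state is a dict: "clock": time; "q": joint angles; "qd": joint speeds; "effort": joint torques, N m; "position": TCP position; "eef_rot": TCP orientation; "contact_force": force on the tool from outside, world axes, zero at the start; "wrist_torque": the same for the moment, N m; "opening": finger opening in m; "grasp_force": force on a finger pad.
Only numpy, scipy, OpenCV 4.12 (cv2) and the standard library are available. Lean on these libraries where they do the work, as an engineer would, in place of code of your own. Each camera call takes 0.05 s, during which the arm holds its last target. There are 200 camera calls.

TASK

The grey caseback die stands off-centre on its narrow stub on the round bronze anvil. With light fingertip taps or pushes against its side, centre it on the anvil face, without gripping or lifting it and without tipping it over or knocking it off. Leave it standing upright and let go, and leave the watch and the screwdriver where they lie.

Things in the scene. Friction and masses are not known exactly. Their poses are not given: they have to be found in the camera images.
- die: the work: round grey plastic cup on a narrow steel stub, 40 to 80 g, 32 mm tall. Stub 18 mm diameter, up to 14 mm; cup above it, widest (40 mm diameter) 17 mm above the foot, 36 mm at the top rim, 35 mm at its underside. Origin: centre of the stub's underside, z up. Slides easily on the anvil (friction about 0.3) if pushed at the widest line or lower; pushed near the top it may rock over.
- anvil: round bronze bench anvil, screwed down and immovable, 48 mm tall: foot flange 104 mm diameter and 10 mm high, narrow waist, flat round face 76 mm diameter with a thin scribed ring of 60 mm diameter around its centre. Origin at the centre of its underside, on the shelf.
- anvil_face (a point): centre of the anvil's flat top face, 48 mm above the shelf; the die's axis belongs over this point. The die starts 15 to 25 mm off, in any direction.
- watch: silver cuff watch, an open oval steel band about 67 by 50 mm and 26 mm tall, resting on its edge on the shelf to the robot's right. Loose, 90 g. Origin at the middle of the oval on the shelf, z up. Leave it alone.
- screwdriver: small screwdriver 130 mm long lying on the shelf left of the anvil, origin under its middle, x along it towards the blade. Loose. Leave it alone.
- dieset: grey plastic rack of five other dies, fixed, 100 x 160 mm, 36 mm tall over the dies, to the right beyond the anvil. Origin at the centre of its underside. Not part of the job.
- bin: fixed lidded steel bin for spent cells, 170 x 150 mm and 110 mm tall, to the left beyond the anvil; a stainless chute 60 mm wide rises from its lid to the left (its +y side), up to 245 mm above the shelf and 220 mm from the bin's origin. Origin at the centre of the bin's underside. Not part of the job.

How it is judged:
By the outcome, as a careful person would: the job done as asked, in the order asked, and still so for the second after the job is handed in, with the robot touching nothing.
It also fails if it takes over 45 s, if anything falls off the work surface, if the arm or the gripper's body presses on something with over 40 N, if the wrist force passes 120 N, or if a joint passes its speed limit or range.

## Working session

There is one attempt and no reset: what is moved stays moved. The work goes in short steps, Python scripts to look and compute and a tool call to move; the robot and the scene stay as the last step left them, time stands still between calls to the robot, and variables do not carry over. Pictures are saved under pics/ and viewed, at most 10 in all, crops included, and the job is handed in when it is done.

Besides the shell and the picture viewer there is one more tool, called after "Call:" as a command line: name --argument value ..., lists and objects as JSON in quotes. send_rows: Moves the arm, as the interface text tells. Its arguments: {"type":"object","properties":{"plan":{"type":"array"}},"required":["plan"]}

```bash
ls; mkdir -p pics; python3 - <<'E'
from plant import bot, viewer
import cv2,numpy as np
s=bot.sense();print(s['clock'],s['position'],s['eef_rot'],s['opening'],bot.pinch_z)
for n in ['scene','side']:
    p,d=viewer.read_camera(n);cv2.imwrite(f'pics/{n}0.png',p[:,:,::-1]);np.savez(f'/tmp/{n}0.npz',p=p,d=d)
    print(viewer.get_calibration(n))
print(viewer.get_calibration('wrist'))
E
```

```text
pics
0.0 [0.12516238 0.53527738 0.23064791] [[-9.73714956e-01  2.27769474e-01 -5.01026270e-04]
 [ 2.27769938e-01  9.73714155e-01 -1.26470834e-03]
 [ 1.99794417e-04 -1.34558415e-03 -9.99999075e-01]] 0.0855143151953403 -0.0187
{'vertical_fov': 57.384393479248175, 'cx': 320.04845519479113, 'cy': 242.5752341806032, 'D': array([-0.05463742,  0.        ,  0.        ,  0.        ,  0.        ]), 'eye': array([1.13525964, 0.19749048, 0.82805588]), 'rotation': array([[-3.12781365e-01,  7.36000894e-01, -6.00391956e-01],
       [ 9.49825017e-01,  2.42031674e-01, -1.98123968e-01],
       [-5.05547549e-04, -6.32236785e-01, -7.74775059e-01]])}
{'vertical_fov': 43.39165547907297, 'cx': 314.47010564480433, 'cy': 237.47346919997406, 'D': array([-0.05005061,  0.        ,  0.        ,  0.        ,  0.        ]), 'eye': array([-0.02911108, -0.60127963,  0.8701431 ]), 'rotation': array([[ 0.74118837, -0.46484628,  0.48431161],
       [-0.67121771, -0.52427748,  0.52402281],
       [ 0.01032362, -0.71347814, -0.70060143]])}
{'vertical_fov': 60.713967253269885, 'cx': 318.99948699282413, 'cy': 236.15657289557208, 'D': array([-0.01855717,  0.        ,  0.        ,  0.        ,  0.        ]), 'tool_from_camera': array([[ 2.00492323e-04, -9.61750967e-01, -2.73925240e-01,
         6.87911384e-02],
       [ 9.99999926e-01,  2.82446058e-04, -2.59744085e-04,
        -3.57526677e-04],
       [ 3.27178229e-04, -2.73925167e-01,  9.61750953e-01,
        -1.42212112e-01],
       [ 0.00000000e+00,  0.00000000e+00,  0.00000000e+00,
         1.00000000e+00]])}
```

View pics/scene0.png

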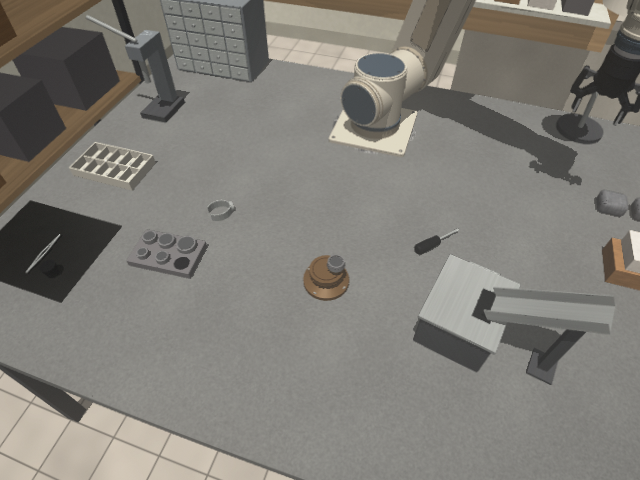

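View pics/side0.png

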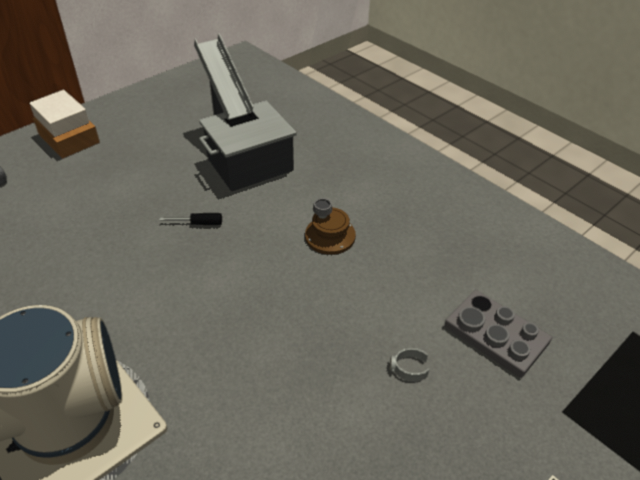

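The scene view shows the bronze anvil at about (327,275) with the die at (336,263), towards the robot's side. The side view has the anvil at (331,232) and the die at (322,208).

```bash
cat > h.py <<'E'
import cv2,numpy as np
from plant import bot,viewer
def K(c): f=240/np.tan(np.radians(c['vertical_fov']/2)); return np.array([[f,0,c['cx']],[0,f,c['cy']],[0,0,1]])
def cam(n,s=None):
    c=viewer.get_calibration(n)
    if n!='wrist': return c,c['eye'],c['rotation']
    T=c['tool_from_camera'];R=np.array(s['eef_rot'])
    return c,np.array(s['position'])+R@T[:3,3],R@T[:3,:3]
def onplane(cm,px,z):
    c,e,R=cm
    u=cv2.undistortPoints(np.array(px,float).reshape(-1,1,2),K(c),c['D']).reshape(-1,2)
    r=np.c_[u,np.ones(len(u))]@R.T
    return e+r*((z-e[2])/r[:,2])[:,None]
def proj(cm,P):
    c,e,R=cm
    rv=cv2.Rodrigues(R.T)[0]
    return cv2.projectPoints(np.array(P,float).reshape(-1,1,3),rv,-R.T@e,K(c),c['D'])[0].reshape(-1,2)
E
python3 - <<'E'
from h import *
for n,a,d,sd,w in [('scene',(327,280),(336,261),(436,240),(221,210)),('side',(331,236),(322,204),(190,219),(410,365))]:
    cm=cam(n)
    print(n,onplane(cm,[a],.01),onplane(cm,[d],.08),onplane(cm,[sd,w],.01))
E
```

```text
scene [[0.5997566  0.03719286 0.01      ]] [[0.59305494 0.05429872 0.08      ]] [[ 0.40569969  0.25326019  0.01      ]
 [ 0.47819596 -0.28754264  0.01      ]]
side [[0.59361981 0.02286866 0.01      ]] [[0.59184219 0.05001324 0.08      ]] [[ 0.40713269  0.25643758  0.01      ]
 [ 0.48018543 -0.29162538  0.01      ]]
```

```bash
python3 - <<'E'
from h import *
cm=cam('scene')
print(onplane(cm,[(454,256),(522,277),(494,352),(418,322)],.11)); print(onplane(cm,[(612,312),(612,300),(497,290)],.22))
cm=cam('side'); print(onplane(cm,[(197,42),(219,38)],.24))
E
```

```text
[[0.52621591 0.28877151 0.11      ]
 [0.53686773 0.42715828 0.11      ]
 [0.72037355 0.38531841 0.11      ]
 [0.70224335 0.24513779 0.11      ]]
[[0.65417347 0.53767102 0.22      ]
 [0.62961164 0.53966864 0.22      ]
 [0.66881039 0.35263583 0.22      ]]
[[0.62909515 0.50789643 0.24      ]
 [0.67734745 0.49106912 0.24      ]]
```

Call:
send_rows --plan '[[[0, 0, 0], [-0.3, -0.17, 0], -1], [[0, 0, 0], [-0.6, -0.33, 0], -1], [[0, 0, 0], [-0.9, -0.5, 0], -1], [[0, 0, 0], [-0.98, -0.54, 0], -1]]'

```text
clock: 0.43
position: [0.1934, 0.4736, 0.231]
eef_rot: [[-0.973, 0.229, 0.0], [0.229, 0.973, -0.001], [-0.0, -0.001, -1.0]]
contact_force: [0.3, 0.6, 0.6]
opening: 0.0388
grasp_force: 0.0
```

Call:
send_rows --plan '[[[0, 0, 0], [-0.35, -0.19, 0], -1], [[0, 0, 0], [-0.7, -0.38, 0], -1], [[0, 0, 0], [-1, -0.55, 0], -1]]'

```text
clock: 0.68
position: [0.2603, 0.4137, 0.2311]
eef_rot: [[-0.974, 0.227, -0.0], [0.227, 0.974, -0.0], [0.0, -0.0, -1.0]]
contact_force: [0.7, 0.7, 0.2]
opening: 0.0007
grasp_force: 0.0
```

Call:
send_rows --plan '[[[0, 0, 0], [-0.35, -0.19, 0], -1], [[0, 0, 0], [-0.7, -0.38, 0], -1], [[0, 0, 0], [-1, -0.55, 0], -1]]'

```text
clock: 0.93
position: [0.3285, 0.3524, 0.2311]
eef_rot: [[-0.974, 0.228, -0.0], [0.228, 0.974, -0.0], [0.0, -0.0, -1.0]]
contact_force: [0.5, 0.4, 0.3]
opening: 0.0001
grasp_force: 0.0
```

Call:
send_rows --plan '[[[0, 0, 0], [-0.35, -0.19, 0], -1], [[0, 0, 0], [-0.7, -0.38, 0], -1], [[0, 0, 0], [-1, -0.55, 0], -1]]'

```text
clock: 1.18
position: [0.3965, 0.2913, 0.2311]
eef_rot: [[-0.974, 0.228, -0.0], [0.228, 0.974, -0.0], [0.0, -0.0, -1.0]]
contact_force: [0.4, 0.8, 0.2]
opening: 0.0004
grasp_force: 0.0
```

Call:
send_rows --plan '[[[0, 0, 0], [-0.35, -0.19, 0], -1], [[0, 0, 0], [-0.7, -0.38, 0], -1], [[0, 0, 0], [-1, -0.55, 0], -1], [[0, 0, 0], [-1, -0.55, 0], -1]]'

```text
clock: 1.52
position: [0.4664, 0.2289, 0.2305]
eef_rot: [[-0.973, 0.231, 0.0], [0.231, 0.973, -0.001], [-0.0, -0.001, -1.0]]
contact_force: [-0.8, 0.1, 0.2]
opening: 0.0
grasp_force: 0.0
```

Call:
send_rows --plan '[[[0, 0, 0], [-0.35, -0.2, 0], -1], [[0, 0, 0], [-0.7, -0.4, 0], -1], [[0, 0, 0], [-0.89, -0.55, 0], -1]]'

```text
clock: 1.77
position: [0.5242, 0.1713, 0.2308]
eef_rot: [[-0.974, 0.228, -0.0], [0.228, 0.974, -0.0], [0.0, -0.0, -1.0]]
contact_force: [0.6, 0.2, 0.7]
opening: 0.0
grasp_force: 0.0
```

Call:
send_rows --plan '[[[0, 0, 0], [-0.35, -0.2, 0], -1], [[0, 0, 0], [-0.7, -0.4, 0], -1], [[0, 0, 0], [-0.89, -0.55, 0], -1], [[0, 0, 0], [-0.89, -0.55, 0], -1], [[0, 0, 0], [-0.89, -0.55, 0], -1]]'

```text
clock: 2.18
position: [0.5821, 0.113, 0.2305]
eef_rot: [[-0.973, 0.229, -0.001], [0.229, 0.973, 0.0], [0.002, -0.0, -1.0]]
contact_force: [0.0, 0.5, -0.7]
opening: 0.0001
grasp_force: 0.0
```

```bash
python3 - <<'E'
from h import *
s=bot.sense();p,d=viewer.read_camera('wrist');cv2.imwrite('pics/w1.png',p[:,:,::-1]);np.savez('/tmp/w1.npz',p=p,d=d,pos=s['position'],R=s['eef_rot']);print(s['position'],s['clock'])
E
```

```text
[0.58205077 0.11298058 0.23048848] 2.1833
```

View pics/w1.png

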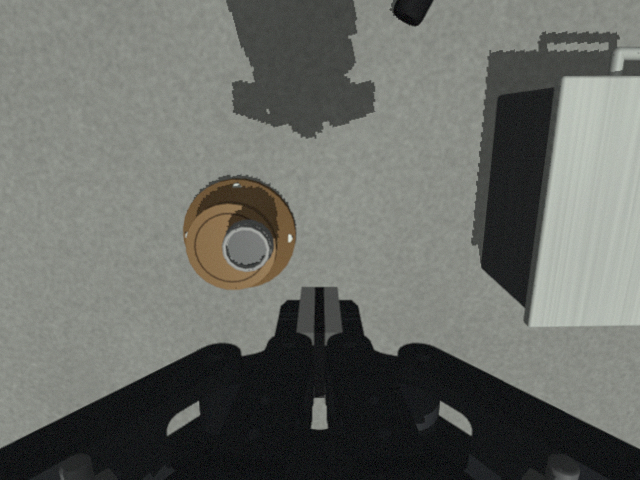

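The wrist picture shows the anvil face around (233,246), and the die's rim is a light ring at (247,247). The die is offset towards image right, nearer the shut fingers at (320,290).

```bash
cat >> h.py <<'E'
def circ(P):
    A=np.c_[2*P,np.ones(len(P))];x=np.linalg.lstsq(A,(P**2).sum(1),rcond=None)[0]
    return x[0],x[1],np.sqrt(x[2]+x[0]**2+x[1]**2)
def hullfit(P):
    h=cv2.convexHull(P.astype(np.float32)).reshape(-1,2).astype(float)
    for _ in range(4):
        c=circ(h);r=np.hypot(*(h-c[:2]).T)-c[2];k=abs(r)<max(.001,2*np.std(r));h=h[k]
    return np.array(c),len(h),r.std()
def cloud(n,s,d):
    cm=cam(n,s);v,u=np.nonzero(d>0)
    c,e,R=cm
    q=cv2.undistortPoints(np.c_[u,v].astype(float).reshape(-1,1,2),K(c),c['D']).reshape(-1,2)
    W=np.full(d.shape+(3,),9.);W[v,u]=e+(np.c_[q,np.ones(len(q))]*d[v,u][:,None])@R.T
    return W
def measure(p,d,s,n='wrist',about=(.597,.035)):
    W=cloud(n,s,d);near=np.hypot(W[...,0]-about[0],W[...,1]-about[1])<.07
    sat=cv2.cvtColor(p,cv2.COLOR_RGB2HSV)[...,1]
    face=near&(sat>90)&(abs(W[...,2]-.048)<.006)
    k,l,st,_=cv2.connectedComponentsWithStats(face.astype(np.uint8));face=l==1+st[1:,4].argmax()
    fl=near&(sat>90)&(abs(W[...,2]-.010)<.005)
    die=near&(sat<60)&(W[...,2]>.072)&(W[...,2]<.09)
    for nm,m,z in [('face',face,.048),('die',die,.080),('flange',fl,.010)]:
        if m.sum()<30: print(nm,'none');continue
        print(nm,m.sum(),'zmed %.4f'%np.median(W[m][:,2]),'cloud',hullfit(W[m][:,:2]))
        v,u=np.nonzero(m);print('    ray',hullfit(onplane(cam(n,s),np.c_[u,v],z)[:,:2]))
E
python3 - <<'E'
from h import *
f=np.load('/tmp/w1.npz');np.set_printoptions(precision=4,suppress=True)
measure(f['p'],f['d'],dict(position=f['pos'],eef_rot=f['R']))
E
```

```text
face 3989 zmed 0.0478 cloud (array([0.5977, 0.0335, 0.0377]), 44, np.float64(0.0002764361866512921))
    ray (array([0.5971, 0.0341, 0.0378]), 49, np.float64(0.0003031603218154308))
die 1876 zmed 0.0753 cloud (array([0.5929, 0.0537, 0.0183]), 31, np.float64(0.00018989978882796065))
    ray (array([0.5921, 0.0544, 0.0187]), 44, np.float64(0.0003989593910754692))
flange 2407 zmed 0.0120 cloud (array([0.5972, 0.0334, 0.0513]), 51, np.float64(0.000269996480949297))
    ray (array([0.5969, 0.0337, 0.0514]), 47, np.float64(0.00032166623311406366))
```

```bash
python3 - <<'E'
from h import *
f=np.load('/tmp/w1.npz');np.set_printoptions(precision=1,suppress=True)
W=cloud('wrist',dict(position=np.zeros(3),eef_rot=np.eye(3)),f['d'])*1000
for u in (290,300,308,330,338,345,352): print(u,[tuple(W[v,u].round(0).astype(int)) for v in range(284,372,8)])
for v in (292,310,330,350): print(v,[tuple(W[v,u].round(0).astype(int)) for u in range(276,365,6)])
E
```

```text
290 [(np.int64(-86), np.int64(-29), np.int64(231)), (np.int64(-95), np.int64(-29), np.int64(231)), (np.int64(6), np.int64(-11), np.int64(-6)), (np.int64(6), np.int64(-10), np.int64(-13)), (np.int64(6), np.int64(-10), np.int64(-19)), (np.int64(6), np.int64(-10), np.int64(-25)), (np.int64(11), np.int64(-9), np.int64(-39)), (np.int64(12), np.int64(-8), np.int64(-45)), (np.int64(11), np.int64(-8), np.int64(-47)), (np.int64(11), np.int64(-8), np.int64(-51)), (np.int64(11), np.int64(-8), np.int64(-54))]
300 [(np.int64(-86), np.int64(-19), np.int64(229)), (np.int64(-94), np.int64(-19), np.int64(229)), (np.int64(10), np.int64(-7), np.int64(-15)), (np.int64(11), np.int64(-6), np.int64(-22)), (np.int64(10), np.int64(-6), np.int64(-27)), (np.int64(10), np.int64(-6), np.int64(-32)), (np.int64(10), np.int64(-6), np.int64(-37)), (np.int64(11), np.int64(-6), np.int64(-43)), (np.int64(11), np.int64(-5), np.int64(-47)), (np.int64(12), np.int64(-5), np.int64(-52)), (np.int64(12), np.int64(-5), np.int64(-55))]
308 [(np.int64(-86), np.int64(-11), np.int64(231)), (np.int64(10), np.int64(-4), np.int64(-9)
[... 4391 characters left out ...]
.int64(12), np.int64(-28))]
350 [(np.int64(11), np.int64(-12), np.int64(-48)), (np.int64(12), np.int64(-10), np.int64(-49)), (np.int64(11), np.int64(-8), np.int64(-48)), (np.int64(11), np.int64(-7), np.int64(-48)), (np.int64(11), np.int64(-5), np.int64(-48)), (np.int64(11), np.int64(-4), np.int64(-48)), (np.int64(9), np.int64(-2), np.int64(-45)), (np.int64(4), np.int64(-1), np.int64(-36)), (np.int64(4), np.int64(1), np.int64(-36)), (np.int64(12), np.int64(2), np.int64(-49)), (np.int64(12), np.int64(4), np.int64(-49)), (np.int64(10), np.int64(6), np.int64(-47)), (np.int64(11), np.int64(7), np.int64(-48)), (np.int64(11), np.int64(9), np.int64(-48)), (np.int64(12), np.int64(10), np.int64(-49))]
```

Call:
send_rows --plan '[[[0, 0, -0.019], [-0.035, -0.175, 0.1], -1], [[0, 0, -0.038], [-0.035, -0.175, 0.2], -1], [[0, 0, -0.057], [-0.035, -0.175, 0.3], -1], [[0, 0, -0.076], [-0.035, -0.175, 0.3], -1], [[0, 0, -0.095], [-0.035, -0.175, 0.3], -1], [[0, 0, -0.114], [-0.035, -0.175, 0.3], -1], [[0, 0, -0.133], [-0.035, -0.175, 0.3], -1], [[0, 0, -0.152], [-0.035, -0.175, 0.3], -1], [[0, 0, -0.171], [-0.035, -0.175, 0.3], -1], [[0, 0, -0.19], [-0.035, -0.175, 0.3], -1], [[0, 0, -0.209], [-0.035, -0.175, 0.3], -1], [[0, 0, -0.228], [-0.035, -0.175, 0.3], -1]]'

```text
clock: 3.23
position: [0.5805, 0.1005, 0.2076]
eef_rot: [[-0.353, -0.936, 0.0], [-0.936, 0.353, 0.0], [-0.0, -0.0, -1.0]]
contact_force: [-0.3, -0.4, -0.4]
opening: -0.0002
grasp_force: 0.0
```

Call:
send_rows --plan '[[[0, 0, -0.019], [0, 0, 0.1], -1], [[0, 0, -0.038], [0, 0, 0.2], -1], [[0, 0, -0.057], [0, 0, 0.3], -1], [[0, 0, -0.076], [0, 0, 0.3], -1], [[0, 0, -0.095], [0, 0, 0.3], -1], [[0, 0, -0.097], [0, 0, 0.3], -1], [[0, 0, -0.097], [0, 0, 0.3], -1]]'

```text
clock: 3.82
position: [0.5808, 0.1, 0.1836]
eef_rot: [[0.238, -0.971, 0.0], [-0.971, -0.238, 0.0], [-0.0, -0.0, -1.0]]
contact_force: [1.0, -0.1, 0.0]
opening: 0.0003
grasp_force: 0.0
```

```bash
python3 - <<'E'
from h import *
np.set_printoptions(precision=4,suppress=True)
s=bot.sense();p,d=viewer.read_camera('wrist');cv2.imwrite('pics/w2.png',p[:,:,::-1]);print(s['position'],s['eef_rot'],s['q'],s['clock']);measure(p,d,s)
E
```

```text
[0.5808 0.1    0.1836] [[ 0.2379 -0.9713  0.0002]
 [-0.9713 -0.2379  0.0002]
 [-0.0001 -0.0003 -1.    ]] [   1.6136   19.6038    1.1473   71.5292    0.0091 -102.1469] 3.8167
face 7749 zmed 0.0478 cloud (array([0.5979, 0.0328, 0.0376]), 48, np.float64(0.00017480927220327302))
    ray (array([0.5978, 0.0327, 0.0374]), 51, np.float64(0.00015722481201577347))
die 2971 zmed 0.0753 cloud (array([0.5934, 0.0526, 0.0184]), 30, np.float64(0.00013102385115783814))
    ray (array([0.5935, 0.0523, 0.0181]), 36, np.float64(0.0001801850385178915))
flange 4227 zmed 0.0118 cloud (array([0.5978, 0.0328, 0.0514]), 68, np.float64(0.0001306730443344946))
    ray (array([0.5977, 0.0327, 0.0513]), 74, np.float64(0.00011312760248919923))
```

View pics/w2.png

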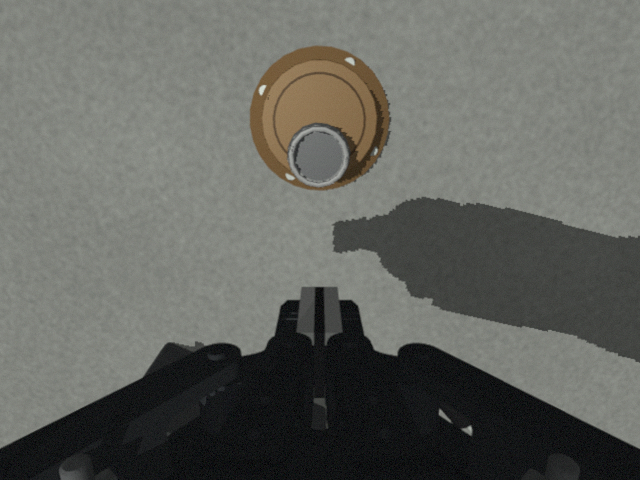

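The die ring at (319,156) sits almost straight ahead of the fingers at (320,290), with the anvil centre beyond it at (320,118). I'll descend next, then push along tool +x.

Call:
send_rows --plan '[[[0, 0, 0], [0, -0.008, 0.3], -1], [[0, 0, 0], [0, -0.008, 0.6], -1], [[0, 0, 0], [0, -0.008, 0.9], -1], [[0, 0, 0], [0, -0.008, 0.9], -1]]'

```text
clock: 4.2
position: [0.5796, 0.0994, 0.1073]
eef_rot: [[0.236, -0.972, -0.006], [-0.972, -0.236, -0.0], [-0.001, 0.006, -1.0]]
contact_force: [-0.3, -0.2, -0.8]
opening: 0.0002
grasp_force: 0.0
```

Call:
send_rows --plan '[[[0, 0, 0], [0, 0, 0.25], -1], [[0, 0, 0], [0, 0, 0.5], -1], [[0, 0, 0], [0, 0, 0.69], -1], [[0, 0, 0], [0, 0, 0.69], -1], [[0, 0, 0], [0, 0, 0.69], -1]]'

```text
clock: 4.62
position: [0.5821, 0.0993, 0.0568]
eef_rot: [[0.238, -0.971, -0.0], [-0.971, -0.238, 0.0], [-0.0, 0.0, -1.0]]
contact_force: [-0.0, 0.5, 1.1]
opening: 0.0002
grasp_force: 0.0
```

```bash
python3 - <<'E'
from h import *
np.set_printoptions(precision=4,suppress=True)
s=bot.sense();p,d=viewer.read_camera('wrist');cv2.imwrite('pics/w3.png',p[:,:,::-1]);print(s['position'],s['contact_force'],s['clock']);measure(p,d,s)
E
```

```text
[0.5821 0.0993 0.0568] [-0.0328  0.542   1.0586] 4.6167
face 26007 zmed 0.0478 cloud (array([0.5979, 0.0328, 0.0377]), 42, np.float64(0.00013195595523449242))
    ray (array([0.5979, 0.0328, 0.0374]), 47, np.float64(0.00010550598751045191))
die 13162 zmed 0.0754 cloud (array([0.5904, 0.0657, 0.0301]), 21, np.float64(0.0017590654977705173))
    ray (array([0.591 , 0.067 , 0.0303]), 26, np.float64(0.003207593167300453))
flange 6183 zmed 0.0110 cloud (array([0.5979, 0.0328, 0.0517]), 56, np.float64(0.0001480204696186043))
    ray (array([0.5978, 0.0328, 0.0515]), 51, np.float64(0.00010770454207096385))
```

View pics/w3.png

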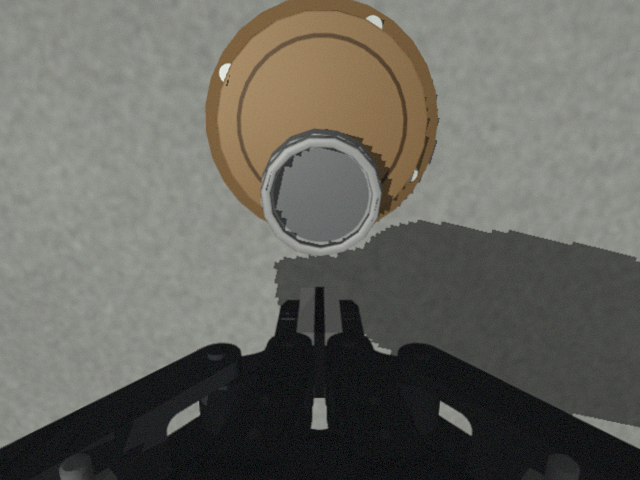

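The die fills a ring at (321,193), r≈58, with the anvil centre at about (322,118). The fingertips are directly behind and clear of it. I'll push in stages.

Call:
send_rows --plan '[[[0, 0, 0], [0.08, 0, 0], -1], [[0, 0, 0], [0.16, 0, 0], -1], [[0, 0, 0], [0.185, 0, 0], -1], [[0, 0, 0], [0.2, 0, 0], -1], [[0, 0, 0], [0.215, 0, 0], -1], [[0, 0, 0], [0.23, 0, 0], -1], [[0, 0, 0], [0.25, 0, 0], -1], [[0, 0, 0], [0.27, 0, 0], -1], [[0, 0, 0], [0.29, 0, 0], -1], [[0, 0, 0], [0.31, 0, 0], -1], [[0, 0, 0], [0.33, 0, 0], -1], [[0, 0, 0], [0.35, 0, 0], -1]]'

```text
clock: 5.67
position: [0.5888, 0.0718, 0.0561]
eef_rot: [[0.239, -0.971, -0.0], [-0.971, -0.239, 0.0], [-0.0, 0.0, -1.0]]
contact_force: [-0.0, 1.6, -0.6]
opening: 0.0001
grasp_force: 0.1
```

```bash
cat >> h.py <<'E'
def step(name):
    np.set_printoptions(precision=4,suppress=True)
    s=bot.sense();p,d=viewer.read_camera('wrist');cv2.imwrite(f'pics/{name}.png',p[:,:,::-1])
    R=np.array(s['eef_rot']);W=cloud('wrist',s,d);T=(W-s['position'])@R
    d2=d.copy();d2[(T[...,0]<.0125)&(W[...,2]<1)]=0
    print(s['position'],s['contact_force'],s['clock']);measure(p,d2,s)
    m=(T[...,0]>.0125)&(W[...,2]>.077)&(W[...,2]<.085)&(abs(T[...,1])<.03)&(T[...,0]<.08)
    print('rim pts',m.sum(),hullfit(W[m][:,:2]),'z spread',np.percentile(W[m][:,2],[5,95]))
E
python3 -c "from h import *;step('w4')"
```

```text
[0.5888 0.0718 0.0561] [-0.0273  1.5735 -0.6353] 5.6667
face 19577 zmed 0.0478 cloud (array([0.5979, 0.0328, 0.0376]), 57, np.float64(0.0001777562216019937))
    ray (array([0.598 , 0.0326, 0.0373]), 53, np.float64(0.0001687377907584411))
die 10800 zmed 0.0753 cloud (array([0.5971, 0.0409, 0.0183]), 42, np.float64(0.0002065798905374374))
    ray (array([0.5972, 0.0401, 0.0182]), 44, np.float64(0.00039190541109645013))
flange 7662 zmed 0.0117 cloud (array([0.5979, 0.0328, 0.0516]), 45, np.float64(0.0002857520662386609))
    ray (array([0.5979, 0.0327, 0.0515]), 49, np.float64(0.00013807002329711615))
rim pts 3377 (array([0.597 , 0.0412, 0.018 ]), 38, np.float64(0.00015758341850675235)) z spread [0.0778 0.0805]
```

Call:
send_rows --plan '[[[0, 0, 0], [-0.05, 0, 0], -1], [[0, 0, 0], [-0.09, 0, 0], -1], [[0, 0, 0.015], [-0.09, -0.04, 0], -1], [[0, 0, 0.021], [-0.085, -0.071, 0], -1], [[0, 0, 0.021], [-0.078, -0.071, 0], -1], [[0, 0, 0.021], [-0.078, -0.071, 0], -1]]'

```text
clock: 6.22
position: [0.5927, 0.0796, 0.056]
eef_rot: [[0.111, -0.994, -0.0], [-0.994, -0.111, -0.0], [0.0, 0.0, -1.0]]
contact_force: [1.2, -0.2, 0.5]
opening: 0.0
grasp_force: 0.0
```

```bash
python3 -c "
from h import *;step('w5');print(bot.sense()['eef_rot'])"
```

```text
[0.5927 0.0796 0.056 ] [ 1.1652 -0.1722  0.5256] 6.2167
face 20321 zmed 0.0478 cloud (array([0.598 , 0.0328, 0.0376]), 65, np.float64(0.00010563484847635333))
    ray (array([0.5979, 0.0327, 0.0374]), 50, np.float64(0.0001074539286813197))
die 11175 zmed 0.0753 cloud (array([0.5971, 0.0405, 0.0183]), 42, np.float64(0.00022615720577153105))
    ray (array([0.5971, 0.04  , 0.0181]), 39, np.float64(0.000322984057774868))
flange 7401 zmed 0.0116 cloud (array([0.5979, 0.0328, 0.0516]), 58, np.float64(0.00023157913017248584))
    ray (array([0.5978, 0.0327, 0.0515]), 53, np.float64(0.00015535471515137024))
rim pts 3454 (array([0.5971, 0.041 , 0.0179]), 42, np.float64(0.00015289239648109347)) z spread [0.078  0.0805]
[[ 0.1111 -0.9938 -0.0001]
 [-0.9938 -0.1111  0.    ]
 [-0.      0.0001 -1.    ]]
```

Call:
send_rows --plan '[[[0, 0, 0], [0.04, 0, 0], -1], [[0, 0, 0], [0.065, 0, 0], -1], [[0, 0, 0], [0.08, 0, 0], -1], [[0, 0, 0], [0.095, 0, 0], -1], [[0, 0, 0], [0.11, 0, 0], -1], [[0, 0, 0], [0.125, 0, 0], -1], [[0, 0, 0], [0.14, 0, 0], -1], [[0, 0, 0], [0.155, 0, 0], -1], [[0, 0, 0], [0.17, 0, 0], -1], [[0, 0, 0], [0.18, 0, 0], -1], [[0, 0, 0], [0.18, 0, 0], -1], [[0, 0, 0], [0.1, 0, 0], -1]]'

```text
clock: 7.27
position: [0.5938, 0.0707, 0.0561]
eef_rot: [[0.108, -0.994, 0.0], [-0.994, -0.108, -0.0], [0.0, -0.0, -1.0]]
contact_force: [-0.7, 0.3, 0.0]
opening: 0.0004
grasp_force: 0.0
```

```bash
python3 -c "
from h import *;step('w6')"
```

```text
[0.5938 0.0707 0.0561] [-0.7152  0.3466  0.0091] 7.2667
face 16780 zmed 0.0478 cloud (array([0.5979, 0.0326, 0.0375]), 60, np.float64(0.00021378191125158644))
    ray (array([0.5979, 0.0325, 0.0373]), 50, np.float64(0.0001416338414085233))
die 11104 zmed 0.0753 cloud (array([0.5974, 0.0327, 0.0183]), 39, np.float64(0.0001860178209634248))
    ray (array([0.5975, 0.0321, 0.0181]), 32, np.float64(0.00034928476523587163))
flange 7680 zmed 0.0118 cloud (array([0.5978, 0.0328, 0.0516]), 55, np.float64(0.00016237382157258373))
    ray (array([0.5979, 0.0327, 0.0515]), 50, np.float64(0.00011212818782414492))
rim pts 3443 (array([0.5973, 0.0331, 0.0179]), 42, np.float64(0.00013976802131813153)) z spread [0.0778 0.0805]
```

Centred to within about 0.6 mm. I'll back off, rise, and check.

Call:
send_rows --plan '[[[0, 0, 0], [-0.1, 0, 0], -1], [[0, 0, 0], [-0.25, 0, 0], -1], [[0, 0, 0], [-0.4, 0, -0.1], -1], [[0, 0, 0], [-0.4, 0, -0.4], -1], [[0, 0, 0], [-0.4, 0, -0.8], -1], [[0, 0, 0], [-0.4, 0, -1], -1], [[0, 0, 0], [-0.4, 0, -1], -1], [[0, 0, 0], [-0.4, 0, -1], -1], [[0, 0, 0], [-0.4, 0, -1], -1]]'

```text
clock: 8.07
position: [0.5896, 0.104, 0.1356]
eef_rot: [[0.11, -0.994, -0.001], [-0.994, -0.11, 0.0], [-0.0, 0.001, -1.0]]
contact_force: [0.2, 0.0, 0.3]
opening: 0.0001
grasp_force: 0.0
```

```bash
python3 -c "
from h import *;step('w7')"
```

```text
[0.5896 0.104  0.1356] [0.2439 0.0185 0.3037] 8.0667
face 10569 zmed 0.0478 cloud (array([0.5979, 0.0328, 0.0377]), 56, np.float64(0.00017758509710350375))
    ray (array([0.5978, 0.0329, 0.0375]), 80, np.float64(0.00016002879732865692))
die 4882 zmed 0.0753 cloud (array([0.5973, 0.0334, 0.0186]), 36, np.float64(0.00015249049177062119))
    ray (array([0.5972, 0.0334, 0.018 ]), 43, np.float64(0.00011402573456625557))
flange 5699 zmed 0.0117 cloud (array([0.5978, 0.0328, 0.0515]), 66, np.float64(0.00018329157917982438))
    ray (array([0.5978, 0.0327, 0.0514]), 86, np.float64(0.00017711002652657476))
rim pts 986 (array([0.5973, 0.0336, 0.0178]), 27, np.float64(0.00018969009207155238)) z spread [0.0781 0.0806]
```

View pics/w7.png

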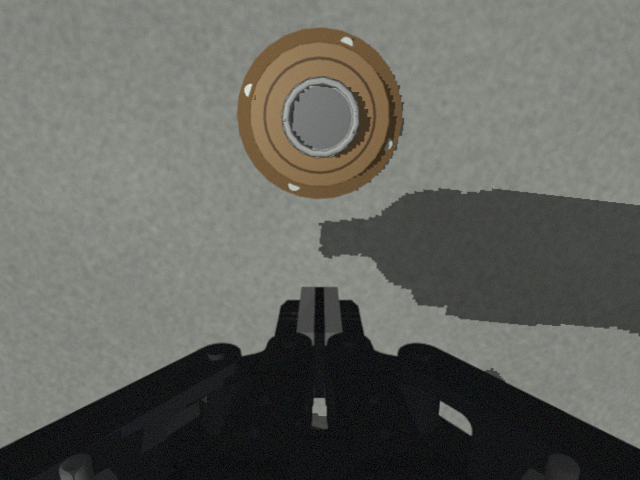

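The die's rim at (320,117) is concentric with the scribed ring. It's standing upright, about 0.8 mm off centre, and the fingers are clear.

```bash
python3 -c "
from plant import bot;print(bot.hand_in())"
```

```text
the job is handed in; nothing more can be done
None
```

I centred the die on the anvil to within about 1 mm by pushing its side with the closed fingertips; it is standing upright and untouched, the watch and screwdriver were left alone, and the job is handed in at about 8 s.

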